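# Take the lunch carrier apart for washing

### The arm

A 6-joint arm with a two-finger parallel gripper is mounted at the origin on the work surface. World frame = base frame: x ahead of the robot, y to its left, z up, the work surface at z = 0. Lengths are in m, angles in rad, forces in N, time in s.
With the tool pointing down it reaches from about 0.35 to 0.975 m from the base axis. Payload 4.9 kg.
Tool frame: the origin (TCP) lies at the very end of the fingers, on their centre line; the grasp point (between the pads) lies 19 mm behind it; z points along the fingers, y is the line along which they close (so a half turn about z gives the same grasp; the last joint's range is limited). The gripper opens to 85 mm and grips with 20 to 120 N. Pads are 22 mm wide; open, the fingers measure 114 mm over their backs; the gripper's body (76 mm by 85 mm) begins 54 mm behind the grasp point. The pads swing forward as they close: fully open they stand 13 mm farther back than shut.
Start: joints at [1.11, 0.053, 1.613, -0, 1.476, -0.119], TCP at [0.209, 0.589, 0.231] pointing down, gripper open.
Joint ranges: [-3.01, 3.01], [-1.01, 2.22], [0.06, 2.58], [-1.02, 4.17], [0.09, 2.62], [-3.14, 3.14]. Speed limits (rad/s): [2.57, 2.57, 3.14, 3.14, 3.14, 3.14].

### API

Orientations are given as a unit quaternion [w, x, y, z].
In Python, from workcell import ctrl gives the robot as it stands. The module is installed in compiled form; this text tells all that it offers.
- The arm moves only by the tool drive_tool, never from a script. Its argument "series" is a list of rows, each a list of 4 numbers: the shift along the world's x, y, z in mm, then the turn about the world's z in degrees. A call has 1 to 8 rows; each row is the pose to reach, as a shift and turn from the pose commanded when the call began; what a row does not reach only later rows make up. A row lasts 1/12 s, in which the tool goes at most 41.7 mm and 7.16 degrees, less where a joint would pass 70% of its speed; a pose out of reach is approached as far as the arm can. A call with a gripper value outside its range is refused whole. "claw" is the opening in per cent of the stroke, from 0 (shut) to 100 (fully open), set as the call begins (left out, the last holds). The fingers move at their own pace and stop on an object; "squeeze" is the grip in N (left out, the last holds). Time passes only in rows, so rows that repeat a pose let the fingers close. It gives the time, the measured TCP pose, the force, the opening and the grip force at its end, in the units of the state.
- ctrl.read_state(): the state, without advancing time (a new reading comes with each control period).
- ctrl.read_camera(name): name is "scene" or "top"; returns (picture, depth): 400x640x3 uint8, red, green, blue; 400x640 float32, m along the optical axis (not along the pixel's ray), 0 where there is no reading.
- ctrl.camera_model(name): a dict with "vertical_fov" (degrees; the focal length in pixels is half the picture's height over the tangent of half this angle, whatever the lens; pixels are square), "cx", "cy" (the principal point, pixels), "R" (3x3) and "t" (3): a world point X has camera coordinates R X + t. Camera axes: x right, y down, z forward; pixel columns grow to the right and rows downward; lengths in m; the calibration is good to about 2 mm. A picture is of the moment at which its call begins. camera_model takes no time and is no camera call.
- ctrl.sign_off(): hands the job in; it is judged then, once.
The state is a dict: "time_s": time; "joints": joint angles; "joint_vel": joint speeds; "effort": joint torques, N m; "ee_pos": TCP position; "tool_rot": TCP orientation; "contact_force": force on the tool from outside, world axes, zero at the start; "torque": the same for the moment, N m; "width": finger opening in m; "grip_force": force on a finger pad.
Only numpy, scipy, OpenCV 4.12 (cv2) and the standard library are available. Lean on these libraries where they do the work, as an engineer would, in place of code of your own. Each camera call takes 0.05 s, during which the arm holds its last target. There are 200 camera calls.

### The job

Take the lunch carrier apart in the reverse order of its assembly: fold its carrying handle all the way down, lift off the red cover, take out every snack pot, then lift off the yellow tray and last the blue tin. Set the cover, the tray and the tin right way up and fully home, each in the cradle of its own colour, and stand the pots upright in the cells of the grey caddy, leaving the cans, jar and mug where they are.

Things in the scene. Friction and masses are not known exactly. Their poses are not given: they have to be found in the camera images.
- frame: Steel frame of the lunch carrier, fixed to the table: a base plate 200 x 84 x 8 mm with 12 mm corner guards that hold the blue tin, and an upright 74 mm tall at each end of its length. Origin at the centre of its underside, x along its length, y across, z up. The carrier is built up in this order on the frame: blue tin (underside 8 mm above the frame's underside), yellow tray (52 mm), the pots in the tray, red cover (72 mm).
- bail (a joint): Angle (rad) of the carrier's dark steel carrying handle: 0 = upright above the cover, 1.8 = folded fully down on the +y side of the frame, against its stop. It starts between 0 and 0.3. A stiff hinge: it stays where it is left and takes 1 to 2 N at the bar to turn.
- bail_hinge (a point): Point on the carrying handle's hinge axis, midway between the uprights, 62 mm above the frame's underside; its axes are the frame's, the hinge axis runs along x.
- bail_grip (a point): Middle of the carrying handle's bar: a round bar 10 mm thick (a 12 mm black sleeve is drawn on it), running along the frame's x, 216 mm long, 110 mm from the hinge axis. Upright, its middle is 21 mm above the top of the cover's black grip; folded down it lies 107 mm out to the frame's +y side and 37 mm above the table.
- cover_c (a point): Red plastic cover, 160 x 74 mm, open below, 51 mm tall and 79 mm with its grip; 0.15 kg. On the carrier its skirt reaches 8 mm down over the tray's rim, 2 mm clear on each side. Its origin is at its centre, half-way up; x along its length, y across, z up.
- cover_grip (a point): Centre of the black grip block on top of the cover: 60 mm along the cover's x, 16 mm thick across (y), 28 mm tall, standing on the cover's flat top.
- tray_c (a point): Yellow plastic tray, 150 x 64 mm and 28 mm tall over all, walls 3 mm; 0.12 kg. Its lowest 6 mm are a smaller foot (138 x 52 mm) that sits inside the blue tin's mouth; its inner floor is 10 mm above its underside. Its origin is at its centre, half-way up; x along its length, y across, z up.
- tin_c (a point): Blue plastic open tin, 150 x 64 mm and 50 mm tall, walls 3 mm; 0.16 kg. Its origin is at its centre, half-way up; x along its length, y across, z up.
- cradle_red: Red cradle for the cover, recess 166 x 80 mm. Its parts: a 6 mm floor with an L-shaped guard 12 mm high at each corner; the long sides are open between the guards, leaving room for fingers. Loose, 0.5 kg. Origin at the centre of its underside, x along its length, z up.
- cradle_yellow: Yellow cradle for the tray, recess 156 x 70 mm. Its parts: a 6 mm floor with an L-shaped guard 12 mm high at each corner; the long sides are open between the guards, leaving room for fingers. Loose, 0.5 kg. Origin at the centre of its underside, x along its length, z up.
- cradle_blue: Blue cradle for the tin, recess 156 x 70 mm. Its parts: a 6 mm floor with an L-shaped guard 12 mm high at each corner; the long sides are open between the guards, leaving room for fingers. Loose, 0.5 kg. Origin at the centre of its underside, x along its length, z up.
- caddy: Grey open caddy, 190 x 70 mm and 22 mm tall, with a 4 mm floor and three cells in a row along its x, each about 58 x 62 mm inside; the cells' centres are at x = -64, 0 and +64 mm. Loose, 0.5 kg. Origin at the centre of its underside, z up.
- pot0_c (a point): Snack pot with green lid and green filling, closed, a cylinder 40 mm across and 52 mm tall, 0.07 kg; may be absent. It starts standing in the tray, under the cover, the pots in one row along the tray's x, 46 mm from one place to the next. Its origin is at its centre, half-way up; z up.
- pot1_c (a point): Snack pot with orange lid and orange filling, closed, a cylinder 40 mm across and 52 mm tall, 0.07 kg; may be absent. It starts standing in the tray, under the cover, the pots in one row along the tray's x, 46 mm from one place to the next. Its origin is at its centre, half-way up; z up.
- pot2_c (a point): Snack pot with white lid and white filling, closed, a cylinder 40 mm across and 52 mm tall, 0.07 kg; may be absent. It starts standing in the tray, under the cover, the pots in one row along the tray's x, 46 mm from one place to the next. Its origin is at its centre, half-way up; z up.
- fruit_can: Bystander: blue-labelled food can, 74 mm across and 105 mm tall. Origin at the centre of its underside.
- bean_can: Bystander: green-labelled food can, 74 mm across and 105 mm tall. Origin at the centre of its underside.
- jam_jar: Bystander: jam jar with a red cap, 60 mm across and 75 mm tall. Origin at the centre of its underside.
- mug: Bystander: blue ceramic mug, 80 mm across and 90 mm tall. Origin at the centre of its underside.

How it is judged:
By the outcome, as a careful person would: the job done as asked, in the order asked, and still so for the second after the job is handed in, with the robot touching nothing.
Of pot0, pot1, pot2 only 2 to 3 are there at a start; the rules pass over those that are not, and their reading is None.
At some moment in a run one of caddy, cradle_red, cradle_yellow, cradle_blue may be knocked a few centimetres aside while the robot is not near it.
It also fails if it takes over 200 s, if anything falls off the work surface, if the arm or the gripper's body presses on something with over 40 N, if the wrist force passes 120 N, or if a joint passes its speed limit or range.

## Working session

There is one attempt and no reset: what is moved stays moved. The work goes in short steps, Python scripts to look and compute and a tool call to move; the robot and the scene stay as the last step left them, time stands still between calls to the robot, and variables do not carry over. Pictures are saved under pics/ and viewed, at most 14 in all, crops included, and the job is handed in when it is done.

Besides the shell and the picture viewer there is one more tool, called after "Request:" as a command line: name --pt "numbers of a row" for each row, then --argument value for the rest. drive_tool: Moves the arm, as the interface text tells. Its arguments: {"type":"object","properties":{"series":{"type":"array","items":{"type":"array","items":{"type":"number"}}},"claw":{"type":"number"},"squeeze":{"type":"number"}},"required":["series"]}

```bash
mkdir -p pics; cat > h.py <<'E'
import numpy as np, cv2
from workcell import ctrl
def cam(n):
    p,d=ctrl.read_camera(n); m=ctrl.camera_model(n)
    f=200/np.tan(np.radians(m['vertical_fov'])/2)
    return p,d,m,f
def save(n,p): cv2.imwrite('pics/'+n,p[:,:,::-1])
def cloud(d,m,f):
    v,u=np.mgrid[:400,:640]
    c=np.stack([(u-m['cx'])/f*d,(v-m['cy'])/f*d,d],-1)
    return (c-np.array(m['t']))@np.array(m['R'])
E
python3 - <<'E'
from h import *
for n in('scene','top'):
    p,d,m,f=cam(n); save(n+'0.png',p); print(n,f,m['cx'],m['cy'],-np.array(m['R']).T@m['t'],np.round(m['R'],3).tolist(),d.min(),d.max())
print(ctrl.read_state())
E
```

```text
scene 427.6265268461242 318.27434837858385 202.75480547968272 [ 1.36589382 -0.82871005  0.93311111] [[0.745, 0.667, -0.001], [0.376, -0.421, -0.825], [-0.551, 0.614, -0.565]] 0.0 3.5755243
top 497.0272842908901 311.59589914733425 192.3366869297711 [0.4497612  0.089095   1.46293364] [[-0.019, -1.0, -0.003], [-0.996, 0.019, -0.09], [0.09, 0.001, -0.996]] 0.0 2.3278022
{'time_s': 0.1, 'joints': array([ 1.11001928e+00,  5.33046773e-02,  1.61416709e+00,  7.20800643e-06,
        1.47601334e+00, -1.19002115e-01]), 'joint_vel': array([ 2.74598662e-05, -1.45992752e-03, -2.44637963e-03,  5.62153175e-04,
       -1.11726984e-03,  1.34505087e-03]), 'effort': array([ 3.49013690e-04, -3.94902742e+01, -3.71363211e+01, -6.86282442e-05,
        4.04597085e-03, -1.90250819e-05]), 'ee_pos': array([0.20921798, 0.58833566, 0.23017118]), 'tool_rot': array([-2.73914047e-04,  1.70057220e-01,  9.85433735e-01, -9.05722749e-04]), 'contact_force': array([0.43673519, 0.0471152 , 0.67000508]), 'torque': array([ 0.02558279, -0.02401565,  0.01540471]), 'grip_force': 0.0, 'width': 0.08527060880341684}
```

View pics/scene0.png

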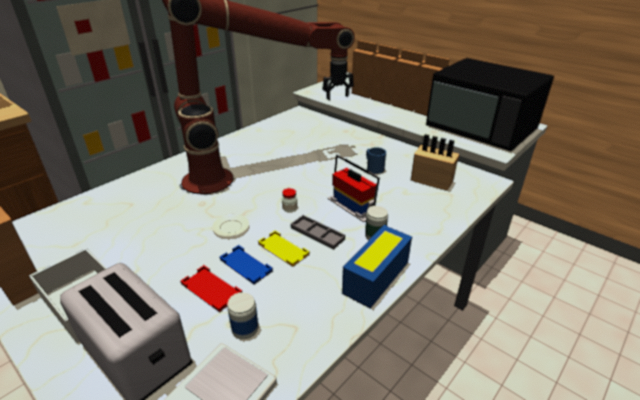

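View pics/top0.png

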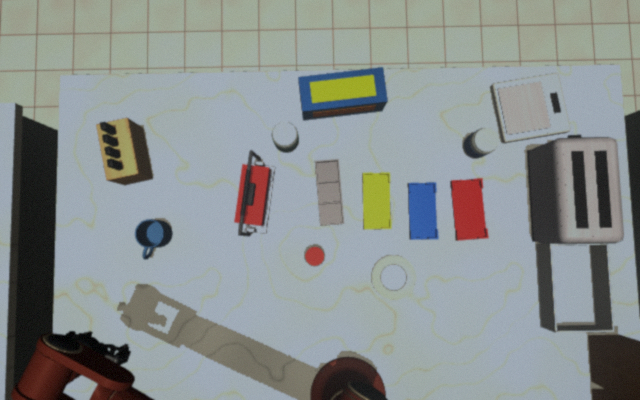

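The scene view shows the carrier at about (355,190), with the cradles and caddy in a row toward the lower left. In the top view the carrier is at (253,195), the caddy at (329,192), yellow at (377,201), blue at (423,210), red at (468,208), a can at (285,137) and the jar at (315,255).

```bash
cat >> h.py <<'E'
def plane(uv,z,m,f):
    uv=np.asarray(uv,float).reshape(-1,2); R=np.array(m['R']); C=-R.T@m['t']
    r=np.c_[(uv[:,0]-m['cx'])/f,(uv[:,1]-m['cy'])/f,np.ones(len(uv))]@R
    return C+r*((z-C[2])/r[:,2])[:,None]
def rect(xy):
    """centre, (long,short) mm, yaw of long side deg"""
    c,(a,b),t=cv2.minAreaRect((np.asarray(xy)[:,:2]*1000).astype(np.float32))
    if a<b: a,b,t=b,a,t+90
    t=(t+90)%180-90
    return np.round(c,1),np.round((a,b),1),round(t,1)
def hsv(p): return cv2.cvtColor(p,cv2.COLOR_RGB2HSV)
def mask(p,col):
    h,s,v=np.moveaxis(hsv(p),2,0).astype(int); ok=(s>140)&(v>60)
    return {'red':ok&((h<8)|(h>172)),'blue':ok&(h>100)&(h<128),'yellow':ok&(h>22)&(h<36)}[col]
def blobs(k,amin=150):
    n,l,st,ce=cv2.connectedComponentsWithStats(k.astype(np.uint8))
    return [(l==i) for i in range(1,n) if st[i,4]>=amin]
def recttop(k,z,m,f):
    c=np.vstack([q.reshape(-1,2) for q in cv2.findContours(k.astype(np.uint8),cv2.RETR_EXTERNAL,cv2.CHAIN_APPROX_NONE)[0]])
    return rect(plane(c,z,m,f))
E
cat > survey.py <<'E'
from h import *
p,d,m,f=cam('top')
for c in('red','yellow','blue'):
    for k in blobs(mask(p,c)): print(c,np.argwhere(k).mean(0)[::-1].round(),k.sum(),recttop(k,.01,m,f))
P=cloud(d,m,f)
h,s,v=np.moveaxis(hsv(p),2,0).astype(int)
roi=np.zeros((400,640),bool); roi[140:250,300:352]=1
g=roi&(P[...,2]>.010)&(P[...,2]<.05)&(v<175)
for k in blobs(g): print('caddy',k.sum(),recttop(k,.018,m,f),np.median(P[...,2][k]))
E
cat > t.py <<'E'
from survey import *
roi=np.zeros((400,640),bool); roi[140:245,225:280]=1
for lo,hi in((.02,.07),(.075,.115),(.118,.135),(.145,.2)):
    q=P[roi&(P[...,2]>lo)&(P[...,2]<hi)&(d>0)]
    print(lo,len(q),rect(q),np.median(q,0).round(4))
q=P[roi&mask(p,'red')]; print('red z',np.percentile(q[:,2],[5,25,50,75,95]).round(3))
k=roi&mask(p,'red'); k2=k&(P[...,2]>.11); print(rect(P[k2]), recttop(k,.123,m,f))
for n,(u,vv) in dict(can1=(285,133),jar=(315,255),can2=(475,143),mug=(153,234)).items():
    q=P[vv-22:vv+22,u-22:u+22].reshape(-1,3); q=q[(q[:,2]>.06)]; print(n,np.median(q,0).round(3),q.min(0).round(3),q.max(0).round(3))
ps,ds,ms,fs=cam('scene'); cv2.imwrite('pics/crop.png',np.hstack([cv2.resize(ps[140:240,310:410],(400,400),interpolation=2)[:,:,::-1],cv2.resize(p[140:250,210:320],(400,400),interpolation=2)[:,:,::-1]]))
Q=cloud(ds,ms,fs); r=np.zeros((400,640),bool); r[145:225,320:385]=1
for lo,hi in((.145,.2),(.155,.2)):
    q=Q[r&(Q[...,2]>lo)&(Q[...,2]<hi)]; q=q[(q[:,0]<.75)&(q[:,1]<.5)]; print('s',len(q),len(q) and (rect(q),np.median(q,0)))
k=r&mask(ps,'red'); print('sred',Q[k][Q[k][:,2]>.115].shape, rect(Q[k][Q[k][:,2]>.115]))
E
python3 t.py
```

```text
red [241. 193.] 227 (array([583. , 298.5]), array([166.8,  12.1]), -8.1)
red [257. 195.] 887 (array([576.7, 252.7]), array([171.2,  54.2]), -8.7)
red [468. 209.] 1724 (array([ 523.9, -367.7]), array([171.2,  89.9]), 3.2)
red [314. 256.] 242 (array([396.4,  86.3]), array([49.3, 47.7]), -64.6)
red [ 57. 375.] 2251 (array([ 40. , 791.9]), array([272. , 149.6]), 62.4)
yellow [343.  88.] 1282 (array([890.8,  -7.6]), array([190. ,  61.8]), -84.2)
yellow [376. 200.] 1407 (array([554.9, -98.4]), array([159.7,  76.3]), -0.0)
blue [342.  91.] 1220 (array([888.5,  -6.6]), array([251. , 103.9]), -84.2)
blue [422. 211.] 1439 (array([ 521.6, -232.5]), array([161.8,  78.7]), 0.1)
caddy 339 (array([580.9,  40. ]), array([190.4,  70.2]), 3.6) 0.020527182655807802
0.02 83 (array([590.4, 235. ]), array([269.7,  64.9]), -13.0) [0.6386 0.2327 0.0543]
0.075 174 (array([593.6, 242.2]), array([275.4,  74.4]), -12.9) [0.596  0.2193 0.0974]
0.118 1118 (array([568.2, 254. ]), array([221.4,  74.7]), -7.8) [0.5659 0.2441 0.1223]
0.145 513 (array([569., 258.]), array([224.7,  24.8]), -8.5) [0.5677 0.2599 0.1734]
red z [0.117 0.12  0.122 0.124 0.127]
(array([552.8, 181.7]), array([226.4, 159.7]), 77.1) (array([568.6, 251.6]), array([157.8,  72.9]), -8.1)
can1 [0.734 0.161 0.103] [0.45  0.089 0.06 ] [0.801 0.199 1.463]
jar [0.398 0.087 0.074] [0.373 0.062 0.065] [0.45  0.112 1.463]
can2 [ 0.706 -0.386  0.102] [ 0.45  -0.426  0.06 ] [0.747 0.089 1.463]
mug [0.462 0.553 0.082] [0.409 0.089 0.06 ] [0.508 0.582 1.463]
s 252 ((array([569.4, 257.4]), array([228.7,  27.9]), -7.7), array([0.57458665, 0.25638623, 0.17362937]))
s 181 ((array([570.1, 263.2]), array([228.5,  16.4]), -8.1), array([0.57901813, 0.26014178, 0.17618194]))
sred (434, 3) (array([ 971.5, -233.6]), array([1419.7,  151.6]), -50.4)
```

View pics/crop.png

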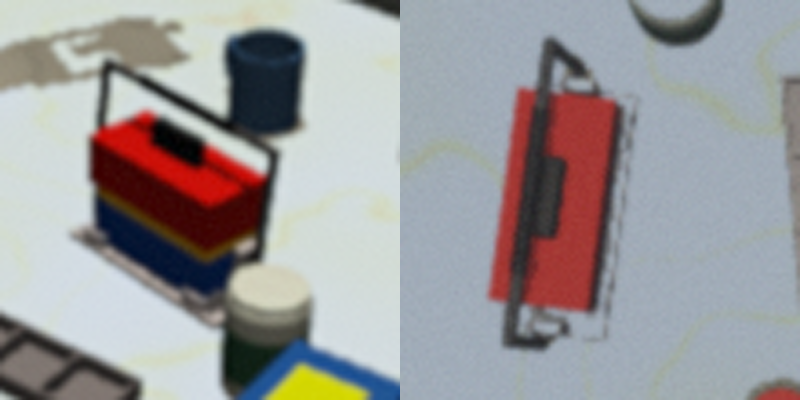

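The crops show the handle leaning slightly to the left (world +y), so frame +y is about world +y and the yaw is about -8°. I'll start by grasping the bar.

Request:
drive_tool --pt "155 -160 10 6" --pt "155 -160 10 6" --pt "155 -160 10 6" --pt "155 -160 10 6" --pt "155 -160 10 6" --pt "311 -319 0 11.6" --pt "311 -319 0 11.6" --pt "311 -319 0 11.6" --claw 100 --squeeze 30

```text
time_s: 0.87
ee_pos: [0.4427, 0.3485, 0.2358]
tool_rot: [0.0, 0.069, 0.998, 0.0]
contact_force: [0.8, 0.4, -0.0]
width: 0.0854
grip_force: 0.0
```

Request:
drive_tool --pt "80 -90 0 3" --pt "80 -90 0 3" --pt "80 -90 0 3" --pt "80 -90 0 3" --pt "80 -90 0 3" --pt "80 -90 0 3"

```text
time_s: 1.37
ee_pos: [0.5214, 0.2603, 0.2354]
tool_rot: [-0.0, 0.044, 0.999, 0.0]
contact_force: [-0.4, 0.9, 0.4]
width: 0.0852
grip_force: 0.0
```

Request:
drive_tool --pt "0 9 -20 -3" --pt "0 9 -50 -3" --pt "0 9 -85 -3" --pt "0 9 -85 -3" --pt "0 9 -85 -3" --pt "0 9 -85 -3"

```text
time_s: 1.87
ee_pos: [0.5219, 0.2703, 0.1524]
tool_rot: [0.001, 0.069, 0.998, 0.0]
contact_force: [-0.3, -0.5, 0.9]
width: 0.0852
grip_force: 0.0
```

Request:
drive_tool --pt "0 0 0 0" --pt "0 0 0 0" --pt "0 0 0 0" --pt "0 0 0 0" --pt "0 0 0 0" --pt "0 0 0 0" --pt "0 0 0 0" --pt "0 0 0 0" --claw 0

```text
time_s: 2.53
ee_pos: [0.5219, 0.2693, 0.1512]
tool_rot: [0.0, 0.07, 0.998, 0.0]
contact_force: [-1.2, 0.5, 2.4]
width: 0.0087
grip_force: 29.2
```

Request:
drive_tool --pt "3 21 -4.5 0" --pt "6 41.5 -13 0" --pt "8.5 59.5 -25.5 0" --pt "10.5 74.5 -41 0" --pt "12 86 -59.5 0" --pt "13 94 -80 0" --pt "13.5 97.5 -101.5 0" --pt "13.5 97.5 -101.5 0"

```text
time_s: 3.2
ee_pos: [0.5366, 0.3701, 0.047]
tool_rot: [0.002, 0.07, 0.998, 0.004]
contact_force: [5.5, 10.5, -1.2]
width: 0.0089
grip_force: 31.7
```

Request:
drive_tool --pt "0 0 -11 0" --pt "0 -1 -22 0" --pt "0 -2 -33 0" --pt "0 -2 -35 0" --pt "0 -2 -35 0" --pt "0 -2 -35 0"

```text
time_s: 3.7
ee_pos: [0.5365, 0.3683, 0.0149]
tool_rot: [0.002, 0.07, 0.998, 0.004]
contact_force: [2.8, 12.8, -3.6]
width: 0.0087
grip_force: 32.3
```

Request:
drive_tool --pt "0 2 -2 0" --pt "0 2 -4 0" --pt "0 2 -4 0"

```text
time_s: 3.95
ee_pos: [0.5364, 0.3676, 0.0113]
tool_rot: [0.001, 0.07, 0.998, 0.001]
contact_force: [1.8, 2.6, 4.4]
width: 0.0088
grip_force: 32.9
```

Request:
drive_tool --pt "0 0 0 0" --pt "0 0 0 0" --pt "0 0 0 0" --pt "0 0 0 0" --claw 45

```text
time_s: 4.28
ee_pos: [0.5345, 0.366, 0.0093]
tool_rot: [-0.001, 0.07, 0.998, -0.001]
contact_force: [0.5, -0.4, 0.1]
width: 0.0382
grip_force: 0.0
```

Request:
drive_tool --pt "0 0 40 0" --pt "0 0 80 0" --pt "0 0 120 0" --pt "0 0 160 0" --pt "0 0 190 0" --pt "0 0 190 0"

```text
time_s: 4.78
ee_pos: [0.5388, 0.3684, 0.2099]
tool_rot: [0.006, 0.07, 0.998, 0.004]
contact_force: [1.2, -0.4, 1.9]
width: 0.0383
grip_force: 0.0
```

```bash
cat > t2.py <<'E'
from h import *
p,d,m,f=cam('top'); P=cloud(d,m,f); ps,ds,ms,fs=cam('scene'); Q=cloud(ds,ms,fs)
def sel(P,zl,zh,x,y): return (P[...,2]>zl)&(P[...,2]<zh)&(P[...,0]>x[0])&(P[...,0]<x[1])&(P[...,1]>y[0])&(P[...,1]<y[1])
X=(.45,.69);Y=(.19,.32)
for n,PP,pp in(('top',P,p),('scene',Q,ps)):
    k=sel(PP,.118,.135,X,Y); print(n,'cover',k.sum(),rect(PP[k]),np.median(PP[k][:,2]))
    k=sel(PP,.140,.16,X,Y); print(n,'grip',k.sum(),rect(PP[k]),np.median(PP[k],0).round(4))
    dark=pp.max(2)<70
    k=sel(PP,.015,.09,(.42,.72),(.32,.42))&dark; print(n,'bar',k.sum(),k.sum()and(rect(PP[k]),np.median(PP[k],0).round(4)))
cv2.imwrite('pics/crop2.png',np.hstack([cv2.resize(ps[140:240,310:410],(400,400),interpolation=2)[:,:,::-1],cv2.resize(p[140:250,190:300],(400,400),interpolation=2)[:,:,::-1]]))
E
python3 t2.py
```

```text
top cover 1333 (array([568., 253.]), array([160.2,  74.5]), -7.4) 0.12235198448704428
top grip 141 (array([567.3, 253.3]), array([59.4, 16.7]), -5.3) [0.567  0.2521 0.1493]
top bar 119 ((array([554.1, 352.6]), array([178.4,  37.2]), 9.0), array([0.595 , 0.3556, 0.0418]))
scene cover 447 (array([566.9, 252.9]), array([166.4,  81.4]), -6.9) 0.1251633402643779
scene grip 79 (array([568.7, 252.1]), array([61.6, 21.4]), -12.7) [0.5695 0.2495 0.1504]
scene bar 23 ((array([652.2, 343.2]), array([92.4, 15.7]), -19.4), array([0.6258, 0.3493, 0.0414]))
```

View pics/crop2.png

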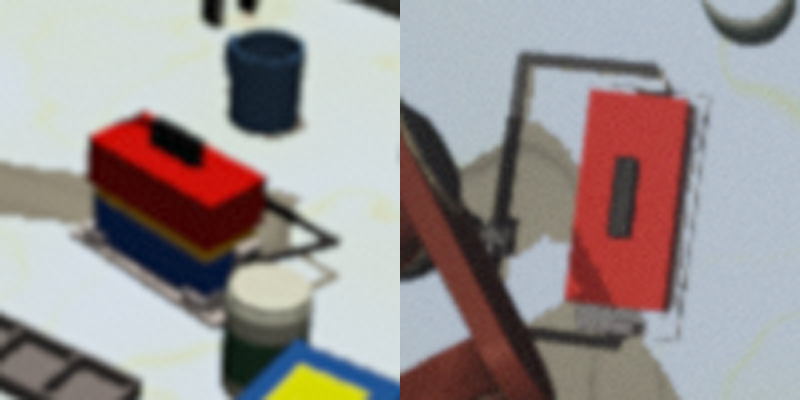

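The handle is folded flat on the left, with the bar at (510,150) in the right crop, and the cover and grip are clear at (632,195). Next I grip the cover.

Request:
drive_tool --pt "29 -116 0 0.5" --pt "29 -116 0 0.5" --pt "29 -116 0 0.5" --pt "29 -116 0 0.5" --pt "29 -116 -40 0.5" --pt "29 -116 -40 0.5" --pt "29 -116 -40 0.5"

```text
time_s: 5.47
ee_pos: [0.5611, 0.2498, 0.1554]
tool_rot: [-0.005, 0.065, 0.998, -0.002]
contact_force: [0.7, 0.3, -0.4]
width: 0.0383
grip_force: 0.0
```

Request:
drive_tool --pt "4 2 0 0" --pt "4 2 0 0" --pt "4 2 -15 0" --pt "4 2 -28 0" --pt "4 2 -28 0" --pt "4 2 -28 0"

```text
time_s: 5.97
ee_pos: [0.5676, 0.2527, 0.1315]
tool_rot: [-0.001, 0.065, 0.998, -0.0]
contact_force: [0.7, -0.0, 0.3]
width: 0.0382
grip_force: 0.0
```

Request:
drive_tool --pt "0 0 0 0" --pt "0 0 0 0" --pt "0 0 0 0" --pt "0 0 0 0" --pt "0 0 0 0" --pt "0 0 0 0" --claw 0 --squeeze 60

```text
time_s: 6.47
ee_pos: [0.5688, 0.2531, 0.1333]
tool_rot: [0.001, 0.065, 0.998, 0.001]
contact_force: [0.0, 1.3, 4.2]
width: 0.0146
grip_force: 60.9
```

Request:
drive_tool --pt "0 0 10 0" --pt "0 0 25 0" --pt "0 0 45 0" --pt "0 0 70 0" --pt "0 0 100 0" --pt "0 0 130 0" --pt "0 0 130 0" --pt "0 0 130 0"

```text
time_s: 7.13
ee_pos: [0.5691, 0.2527, 0.2648]
tool_rot: [0.002, 0.065, 0.998, 0.001]
contact_force: [0.2, -0.5, -2.9]
width: 0.0149
grip_force: 60.4
```

Request:
drive_tool --pt "-15 -150 0 3" --pt "-15 -150 0 3" --pt "-15 -150 0 3" --pt "-15 -150 0 3" --pt "-15 -150 0 3" --pt "-30 -250 0 6" --pt "-30 -250 0 6" --pt "-30 -250 0 6"

```text
time_s: 7.8
ee_pos: [0.5364, -0.0003, 0.2595]
tool_rot: [-0.002, 0.014, 1.0, -0.001]
contact_force: [0.8, -0.8, -1.9]
width: 0.0147
grip_force: 60.4
```

```bash
cat > cr.py <<'E'
from h import *
def box(n,z=.0):
    p,d,m,f=cam(n); P=cloud(d,m,f); out={}
    for c in('red','yellow','blue'):
        for k in blobs(mask(p,c),200):
            q=P[k]; ce=np.median(q,0)
            if ce[2]>.03 or not(.4<ce[0]<.65) or not(-.5<ce[1]<.25): continue
            h=q[:,2]; top=q[h>.0135]
            print(n,c,k.sum(),'cloud',rect(q),'z',np.percentile(h,[10,50,90]).round(4),'p06',recttop(k,.006,m,f),'p18',recttop(k,.018,m,f))
if __name__=='__main__':
    box('top'); box('scene')
E
python3 cr.py
```

```text
top red 1722 cloud (array([ 512.1, -159.6]), array([503.8, 171.1]), -86.7) z [0.0007 0.0048 0.0098] p06 (array([ 524.2, -368.9]), array([171.4,  90.2]), 3.2) p18 (array([ 523.6, -365.2]), array([170. ,  89.4]), 3.2)
top yellow 229 cloud (array([496.6, -52.3]), array([91.8, 51.8]), -86.4) z [0.0014 0.006  0.2492] p06 (array([499.5, -78.8]), array([52.8, 35.2]), -1.6) p18 (array([499.1, -77.5]), array([52.4, 34.9]), -1.6)
top blue 1440 cloud (array([524.3, -92. ]), array([359.4, 160.7]), 88.9) z [0.0008 0.0049 0.0101] p06 (array([ 522.2, -233.2]), array([162.1,  79.1]), 0.0) p18 (array([ 521.6, -230.6]), array([160.7,  78.4]), 0.0)
scene red 1234 cloud (array([ 917.1, -545.2]), array([1050.9,  151.1]), -24.1) z [0.0059 0.0085 0.0132] p06 (array([ 517.4, -365.2]), array([182.8,  93.6]), 3.2) p18 (array([ 528.4, -371.2]), array([180.4,  92.3]), 3.2)
scene yellow 790 cloud (array([ 949. , -406.8]), array([1176.2,  153.9]), -37.9) z [0.0058 0.0086 0.0156] p06 (array([547.7, -92.7]), array([173.1,  89.1]), -0.2) p18 (array([ 558.3, -102.3]), array([170.8,  88. ]), -0.2)
scene blue 878 cloud (array([ 925.1, -477.4]), array([1118.2,  143.8]), -31.2) z [0.006  0.0087 0.0158] p06 (array([ 515. , -229.3]), array([172.5,  83.2]), 0.2) p18 (array([ 526.1, -237.1]), array([170.3,  82.1]), 0.2)
```

Request:
drive_tool --pt "-6 -180 -20 2.5" --pt "-6 -180 -20 2.5" --pt "-6 -180 -20 2.5" --pt "-6 -180 -20 2.5" --pt "-6 -180 -20 2.5" --pt "-12 -330 -40 4.8" --pt "-12 -330 -40 4.8" --pt "-12 -330 -40 4.8"

```text
time_s: 8.57
ee_pos: [0.5272, -0.301, 0.2238]
tool_rot: [-0.001, -0.03, 1.0, 0.001]
contact_force: [0.7, -0.0, -2.3]
width: 0.0145
grip_force: 60.4
```

Request:
drive_tool --pt "0 -60 0 0" --pt "0 -60 0 0" --pt "0 -60 0 0" --pt "0 -60 0 0"

```text
time_s: 8.9
ee_pos: [0.5273, -0.3604, 0.2241]
tool_rot: [-0.001, -0.029, 1.0, 0.001]
contact_force: [0.1, 0.0, -2.3]
width: 0.0147
grip_force: 60.4
```

Request:
drive_tool --pt "-3 -8 -30 0" --pt "-3 -8 -60 0" --pt "-3 -8 -90 0" --pt "-3 -8 -90 0" --pt "-3 -8 -90 0"

```text
time_s: 9.32
ee_pos: [0.5236, -0.366, 0.1332]
tool_rot: [-0.002, -0.03, 1.0, 0.002]
contact_force: [-0.5, 0.1, -1.6]
width: 0.0148
grip_force: 60.4
```

```bash
python3 - <<'E'
from h import *
s=ctrl.read_state(); t=s['ee_pos']; print(t.round(4))
z=t[2]-.010   # cover flat top below TCP
for n in('top','scene'):
    p,d,m,f=cam(n); P=cloud(d,m,f)
    k=mask(p,'red')
    c=P[k&(abs(P[...,2]-z)<.008)&(abs(P[...,0]-t[0])<.12)&(abs(P[...,1]-t[1])<.08)]
    print(n,len(c),rect(c),np.median(c[:,2]))
    h=[q for q in blobs(k,100)]
    cv2.imwrite('pics/place_%s.png'%n,p[:,:,::-1])
a=cv2.imread('pics/place_top.png')[150:270,410:530];b=cv2.imread('pics/place_scene.png')[220:320,160:280]
cv2.imwrite('pics/pl.png',np.hstack([cv2.resize(a,(400,400),interpolation=2),cv2.resize(b,(400,400),interpolation=2)]))
E
```

```text
[ 0.5236 -0.366   0.1332]
top 602 (array([ 539.4, -363.1]), array([122.4,  72.8]), 2.0) 0.12172449301811476
scene 832 (array([ 526.8, -369.1]), array([161.2,  72.8]), 3.7) 0.12759356304671218
```

View pics/pl.png

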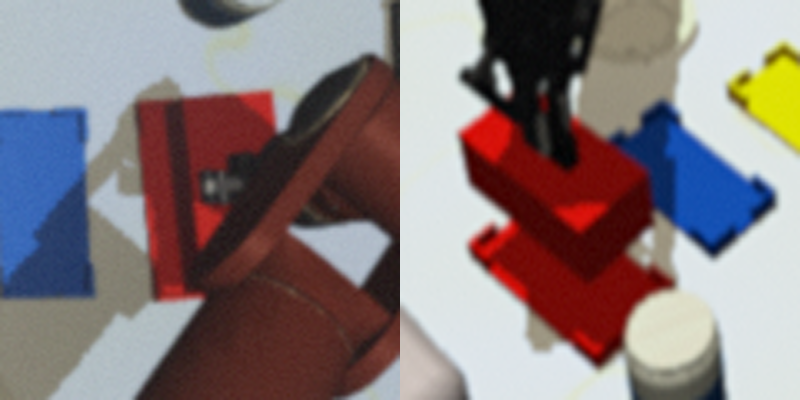

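The left crop shows the cover above its cradle, partly hidden by the arm. The right crop shows it hovering in line over the cradle, whose near guards are at (480,240) and (600,350). I'll lower it by feel.

Request:
drive_tool --pt "0 -2.5 -20 0" --pt "0 -2.5 -40 0" --pt "0 -2.5 -50 0" --pt "0 -2.5 -50 0" --pt "0 -2.5 -50 0"

```text
time_s: 9.83
ee_pos: [0.5248, -0.3718, 0.087]
tool_rot: [0.0, -0.029, 1.0, -0.0]
contact_force: [0.4, -0.2, -1.0]
width: 0.0146
grip_force: 60.3
```

Request:
drive_tool --pt "0 0 -3 0" --pt "0 0 -6 0" --pt "0 0 -9 0" --pt "0 0 -12 0" --pt "0 0 -12 0"

```text
time_s: 10.25
ee_pos: [0.5253, -0.3724, 0.079]
tool_rot: [0.0, -0.029, 1.0, -0.001]
contact_force: [-7.6, 7.1, 17.6]
width: 0.0143
grip_force: 63.1
```

Request:
drive_tool --pt "0 0 10 0" --pt "-1.8 4.5 10 0" --pt "-1.8 4.5 10 0" --pt "-1.8 4.5 10 0" --pt "-1.8 4.5 10 0"

```text
time_s: 10.67
ee_pos: [0.522, -0.3667, 0.0827]
tool_rot: [-0.001, -0.029, 1.0, 0.0]
contact_force: [-0.6, -0.6, -2.5]
width: 0.0146
grip_force: 60.4
```

Request:
drive_tool --pt "0 0 -4 0" --pt "0 0 -8 0" --pt "0 0 -12 0" --pt "0 0 -14 0" --pt "0 0 -14 0"

```text
time_s: 11.08
ee_pos: [0.5219, -0.3667, 0.0683]
tool_rot: [-0.001, -0.029, 1.0, 0.001]
contact_force: [0.5, 0.3, -1.8]
width: 0.0147
grip_force: 60.4
```

Request:
drive_tool --pt "0 0 -1.5 0" --pt "0 0 -3 0" --pt "0 0 -3 0"

```text
time_s: 11.33
ee_pos: [0.5228, -0.3674, 0.0674]
tool_rot: [0.0, -0.029, 1.0, -0.0]
contact_force: [-0.6, 1.9, 1.8]
width: 0.0146
grip_force: 60.9
```

Request:
drive_tool --pt "0 0 0 0" --pt "0 0 0 0" --pt "0 0 0 0" --pt "0 0 0 0" --claw 45

```text
time_s: 11.67
ee_pos: [0.5227, -0.3673, 0.067]
tool_rot: [0.0, -0.029, 1.0, -0.0]
contact_force: [0.0, -0.5, -1.0]
width: 0.0382
grip_force: 0.0
```

Request:
drive_tool --pt "0 0 40 0" --pt "0 0 80 0" --pt "0 0 120 0" --pt "0 0 160 0" --pt "0 40 170 0" --pt "0 80 170 0" --pt "0 120 170 0" --pt "0 160 170 0" --claw 100

```text
time_s: 12.33
ee_pos: [0.5224, -0.2059, 0.2375]
tool_rot: [0.001, -0.028, 1.0, -0.0]
contact_force: [1.3, -0.2, 0.2]
width: 0.0854
grip_force: 0.0
```

Request:
drive_tool --pt "10 200 0 -5" --pt "10 200 0 -5" --pt "10 200 0 -5" --pt "10 200 0 -5" --pt "10 200 0 -5" --pt "10 200 0 -5"

```text
time_s: 12.83
ee_pos: [0.5323, -0.002, 0.237]
tool_rot: [0.0, 0.011, 1.0, 0.001]
contact_force: [0.5, -1.1, -0.4]
width: 0.0855
grip_force: 0.0
```

```bash
python3 - <<'E'
from h import *
p,d,m,f=cam('top'); P=cloud(d,m,f); ps,ds,ms,fs=cam('scene'); Q=cloud(ds,ms,fs)
for n,PP in(('top',P),('sc',Q)):
    k=(PP[...,2]>.045)&(PP[...,2]<.07)&(abs(PP[...,0]-.523)<.1)&(abs(PP[...,1]+.367)<.055); print(n,rect(PP[k]),np.median(PP[k][:,2]))
h,s,v=np.moveaxis(hsv(p),2,0).astype(int)
# pots: high points in carrier
k=(P[...,2]>.10)&(P[...,2]<.125)&(abs(P[...,0]-.568)<.1)&(abs(P[...,1]-.25)<.06)
for b in blobs(k,40):
    print('pot',b.sum(),rect(P[b]),np.median(P[b][:,2]).round(4),np.median(p[b],0)); 
k=(P[...,2]>.06)&(P[...,2]<.09)&(abs(P[...,0]-.568)<.1)&(abs(P[...,1]-.25)<.06)&mask(p,'yellow'); print('tray',k.sum(),rect(P[k]))
b=cv2.resize(p[140:250,190:300],(400,400),interpolation=2);a=cv2.resize(ps[130:330,160:410],(400,400),interpolation=2)
save('pots.png',np.hstack([b,a]))
E
python3 cr.py
```

```text
top (array([ 521.7, -367.1]), array([160. ,  77.5]), 3.4) 0.0556577761662534
sc (array([ 521.9, -367.8]), array([165.1,  78.3]), 3.6) 0.058884667380503394
pot 169 (array([614.2, 248.7]), array([39.1, 35.8]), 1.3) 0.1124 [174. 120.  50.]
pot 171 (array([567.5, 251.2]), array([38.1, 37.9]), -3.5) 0.1129 [ 61. 158.  77.]
pot 167 (array([523. , 259.4]), array([37.8, 37.3]), -19.8) 0.1126 [173. 185. 196.]
tray 361 (array([567.6, 252.4]), array([145.1,  62.1]), -7.6)
top yellow 206 cloud (array([484.7,  -6.3]), array([198.1,  45.2]), -82.7) z [0.0014 0.0052 0.0188] p06 (array([493.6, -81.6]), array([41.1, 41. ]), -1.6) p18 (array([493.2, -80.2]), array([40.8, 40.7]), -1.6)
top blue 1437 cloud (array([524.2, -91.8]), array([358.8, 160.4]), 88.9) z [0.001  0.0051 0.0104] p06 (array([ 522.2, -233.2]), array([162. ,  79.1]), 0.0) p18 (array([ 521.6, -230.6]), array([160.7,  78.4]), 0.0)
scene yellow 783 cloud (array([ 949.1, -407. ]), array([1175.8,  153.6]), -37.9) z [0.0058 0.0088 0.0167] p06 (array([547.8, -92.7]), array([173. ,  89.6]), -0.5) p18 (array([ 558.4, -102.2]), array([170.7,  88.4]), -0.5)
scene blue 878 cloud (array([ 924.8, -477.5]), array([1118.4,  143.5]), -31.2) z [0.0061 0.0086 0.0152] p06 (array([ 515. , -229.2]), array([172.5,  82.9]), 0.2) p18 (array([ 526.1, -237. ]), array([170.3,  81.9]), 0.2)
```

View pics/pots.png

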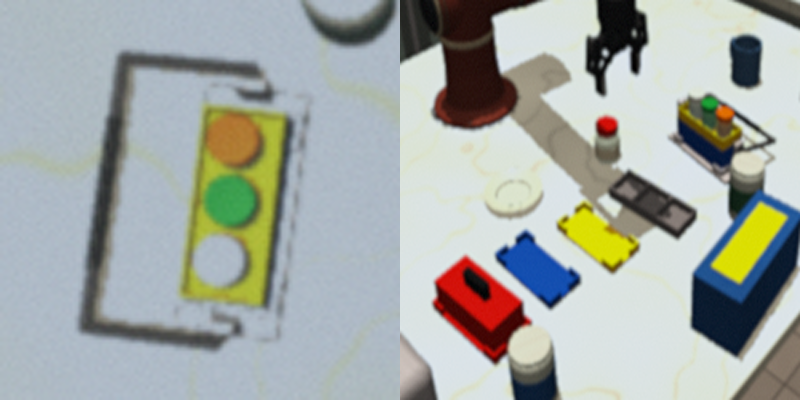

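All three pots are present in the tray: orange at (232,140), green at (230,200) and white at (220,260) in the left crop. The cover sits in the red cradle. I'll take the white pot first.

Request:
drive_tool --pt "-10 260 0 -6.3" --pt "-10 260 0 -6.3" --pt "-10 260 0 -6.3" --pt "-10 260 0 -6.3" --pt "-10 260 0 -6.3" --pt "-10 260 0 -6.3" --pt "-10 260 0 -6.3" --pt "-10 260 0 -6.3" --claw 100

```text
time_s: 13.7
ee_pos: [0.5227, 0.254, 0.2365]
tool_rot: [-0.0, 0.069, 0.998, 0.0]
contact_force: [-0.1, 0.1, -0.1]
width: 0.0857
grip_force: 0.0
```

Request:
drive_tool --pt "0 0 -40 0" --pt "0 0 -80 0" --pt "0 0 -110 0" --pt "0 0 -110 0" --pt "0 0 -110 0" --pt "0 0 -110 0"

```text
time_s: 14.2
ee_pos: [0.5243, 0.2518, 0.129]
tool_rot: [0.001, 0.071, 0.998, 0.0]
contact_force: [-0.3, -0.8, 0.6]
width: 0.0855
grip_force: 0.0
```

Request:
drive_tool --pt "-1.5 6.5 0 0" --pt "-1.5 6.5 -15 0" --pt "-1.5 6.5 -30 0" --pt "-1.5 6.5 -46 0" --pt "-1.5 6.5 -46 0" --pt "-1.5 6.5 -46 0"

```text
time_s: 14.7
ee_pos: [0.5216, 0.2598, 0.0822]
tool_rot: [0.001, 0.07, 0.998, 0.0]
contact_force: [0.5, -0.6, 1.3]
width: 0.0856
grip_force: 0.0
```

Request:
drive_tool --pt "0 0 0 0" --pt "0 0 0 0" --pt "0 0 0 0" --pt "0 0 0 0" --pt "0 0 0 0" --pt "0 0 0 0" --claw 0 --squeeze 30

```text
time_s: 15.2
ee_pos: [0.5218, 0.2597, 0.0821]
tool_rot: [0.001, 0.07, 0.998, 0.0]
contact_force: [0.1, 0.6, 5.5]
width: 0.0389
grip_force: 30.5
```

Request:
drive_tool --pt "0 0 25 0" --pt "0 0 60 0" --pt "0 0 85 0" --pt "0 -40 90 2" --pt "-3 -120 90 6" --pt "-3 -120 90 6" --pt "-5 -200 90 11.6" --pt "-5 -200 90 11.6"

```text
time_s: 15.87
ee_pos: [0.5151, 0.0575, 0.1702]
tool_rot: [-0.0, -0.033, 0.999, -0.0]
contact_force: [0.4, -0.2, 0.4]
width: 0.0389
grip_force: 30.6
```

Request:
drive_tool --pt "0 -24 0 0" --pt "0 -24 0 0" --pt "0 -24 0 0" --pt "0 -24 -40 0" --pt "0 -24 -80 0" --pt "0 -24 -110 0" --pt "0 -24 -110 0" --pt "0 -24 -110 0"

```text
time_s: 16.53
ee_pos: [0.5141, 0.0366, 0.0588]
tool_rot: [-0.003, -0.032, 0.999, 0.0]
contact_force: [0.8, -0.2, 1.0]
width: 0.0389
grip_force: 30.6
```

Request:
drive_tool --pt "3 0 -10 0" --pt "3 0 -20 0" --pt "3 0 -28 0" --pt "3 0 -32 0" --pt "3 0 -34 0" --pt "3 0 -35 0" --pt "3 0 -35 0"

```text
time_s: 17.12
ee_pos: [0.5275, 0.0358, 0.0358]
tool_rot: [0.008, -0.032, 0.999, 0.0]
contact_force: [-3.9, 3.6, 31.9]
width: 0.0391
grip_force: 39.6
```

Request:
drive_tool --pt "0 0 15 0" --pt "0 0 30 0" --pt "0 0 50 0" --pt "0 0 80 0" --pt "0 40 100 0" --pt "0 80 100 0" --pt "0 120 100 0" --pt "0 120 100 0"

```text
time_s: 17.78
ee_pos: [0.5199, 0.1613, 0.1282]
tool_rot: [0.002, -0.034, 0.999, 0.002]
contact_force: [-0.9, -0.3, -0.7]
width: 0.0393
grip_force: 36.4
```

```bash
python3 survey.py; python3 - <<'E'
from h import *
p,d,m,f=cam('top');ps,ds,ms,fs=cam('scene')
save('cad.png',np.hstack([cv2.resize(p[130:270,260:400],(400,400),interpolation=2),cv2.resize(ps[180:280,250:350],(400,400),interpolation=2)]))
E
```

```text
red [471. 209.] 1520 (array([ 524.3, -370.8]), array([171.2,  96.2]), 3.2)
red [302. 363.] 2880 (array([128.9, 124.8]), array([280.4, 131.4]), 3.8)
yellow [343.  88.] 1285 (array([890.9,  -7.7]), array([190.1,  61.8]), -84.2)
yellow [252. 194.] 389 (array([572.8, 259.9]), array([152.5,  64.6]), -8.3)
yellow [376. 200.] 1408 (array([554.9, -98.4]), array([159.7,  76.4]), -0.0)
blue [342.  91.] 1217 (array([888.4,  -6.9]), array([251.5, 103. ]), -84.3)
blue [422. 211.] 1437 (array([ 521.9, -232.4]), array([161.4,  78.9]), -0.0)
caddy 351 (array([615.2,  30.8]), array([190.7,  70.4]), 3.6) 0.0200433333408899
```

View pics/cad.png

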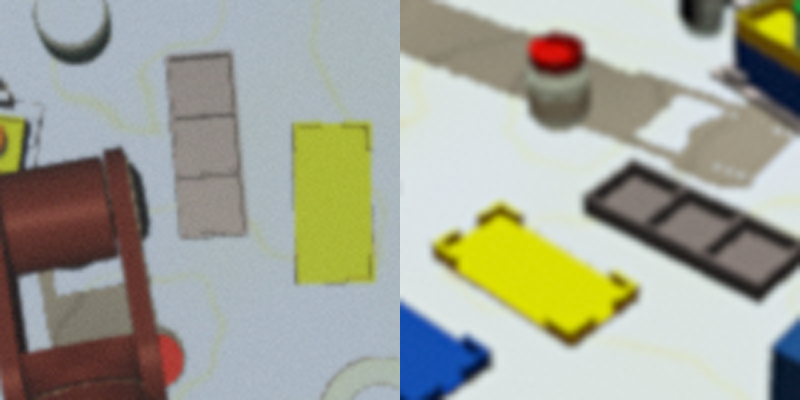

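The caddy has been knocked aside: it is now at about (205,145) in the left crop, which is (615,31) mm. The cradles have not moved.

Request:
drive_tool --pt "31 -135 0 0" --pt "31 -135 0 0" --pt "31 -135 0 0" --pt "31 -135 0 0" --pt "31 -135 -20 0" --pt "31 -135 -60 0" --pt "31 -135 -60 0" --pt "31 -135 -60 0"

```text
time_s: 18.6
ee_pos: [0.5476, 0.0195, 0.0632]
tool_rot: [-0.003, -0.031, 1.0, 0.0]
contact_force: [-0.4, -0.2, -0.6]
width: 0.0391
grip_force: 36.3
```

```bash
python3 - <<'E'
from h import *
print(ctrl.read_state()['ee_pos'])
p,d,m,f=cam('top');ps,ds,ms,fs=cam('scene')
u=np.array(ms['R'])@[.5513,.0268,.06]+ms['t'];u=(u[:2]/u[2]*fs+[ms['cx'],ms['cy']]).astype(int);print(u)
save('cad2.png',np.hstack([cv2.resize(p[130:270,260:400],(400,400),interpolation=2),cv2.resize(ps[u[1]-45:u[1]+35,u[0]-40:u[0]+40],(400,400),interpolation=2)]))
E
```

```text
[0.54760339 0.01947164 0.06324744]
[308 218]
```

View pics/cad2.png

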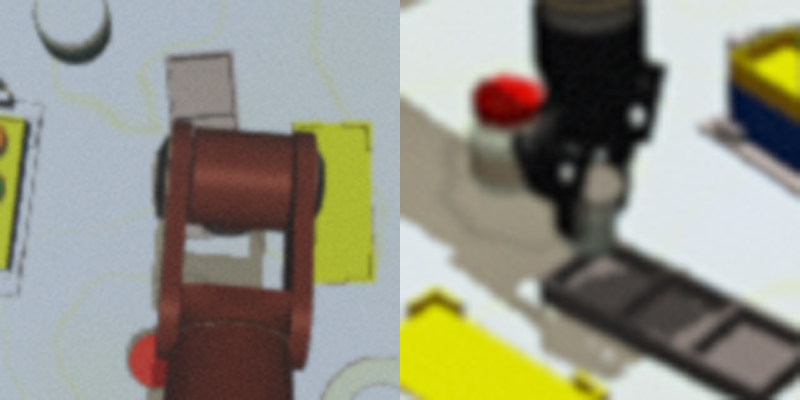

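```bash
python3 - <<'E'
from h import *
ps,ds,ms,fs=cam('scene')
for z in(.043,.049): print(plane([[307.6,220]],z,ms,fs)*1000)
Q=cloud(ds,ms,fs); h=hsv(ps)
k=(abs(Q[...,0]-.5476)<.035)&(abs(Q[...,1]-.0195)<.035)&(Q[...,2]>.03)&(Q[...,2]<.1)&(ps.max(2)>100)
q=Q[k]; print(len(q),np.percentile(q[:,2],[2,98]),rect(q),np.median(q,0))
E
```

```text
[[540.04442823  35.32518038  43.        ]]
[[545.61125724  29.50095086  49.        ]]
25 [0.05775265 0.09992954] (array([560.3,  23.7]), array([55. , 22.9]), 78.5) [0.56399219 0.02727485 0.08057831]
```

Request:
drive_tool --pt "3 7 0 0" --pt "3 7 -10 0" --pt "3 7 -20 0" --pt "3 7 -28 0" --pt "3 7 -31 0" --pt "3 7 -31 0"

```text
time_s: 19.25
ee_pos: [0.5515, 0.0275, 0.0327]
tool_rot: [-0.002, -0.032, 0.999, 0.0]
contact_force: [-0.0, -0.1, -0.8]
width: 0.039
grip_force: 36.3
```

Request:
drive_tool --pt "0 0 -3 0" --pt "0 0 -5 0" --pt "0 0 -7 0" --pt "0 0 -7 0"

```text
time_s: 19.58
ee_pos: [0.5528, 0.0273, 0.0275]
tool_rot: [-0.0, -0.031, 1.0, 0.0]
contact_force: [0.2, -0.2, -1.0]
width: 0.0394
grip_force: 36.3
```

Request:
drive_tool --pt "0 0 -3 0" --pt "0 0 -6 0" --pt "0 0 -8 0" --pt "0 0 -8 0"

```text
time_s: 19.92
ee_pos: [0.5532, 0.0273, 0.0203]
tool_rot: [-0.0, -0.032, 1.0, -0.0]
contact_force: [-2.3, 0.5, 3.5]
width: 0.0392
grip_force: 37.0
```

Request:
drive_tool --pt "0 0 1 0" --pt "0 0 1 0" --pt "0 0 1 0" --pt "0 0 1 0" --pt "0 0 1 0" --claw 75

```text
time_s: 20.33
ee_pos: [0.5529, 0.0274, 0.0206]
tool_rot: [-0.0, -0.032, 1.0, 0.0]
contact_force: [-0.5, -0.7, -0.0]
width: 0.0639
grip_force: 0.0
```

Request:
drive_tool --pt "0 0 30 0" --pt "0 0 60 0" --pt "0 0 100 0" --pt "0 0 140 0" --pt "0 40 150 -2" --pt "5 80 150 -4" --pt "10 120 150 -6" --pt "14 160 150 -9" --claw 100

```text
time_s: 21.0
ee_pos: [0.5673, 0.1889, 0.1716]
tool_rot: [0.001, 0.048, 0.999, 0.0]
contact_force: [0.4, 0.5, -0.4]
width: 0.0854
grip_force: 0.0
```

```bash
cat > pots.py <<'E'
from h import *
print(ctrl.read_state()['ee_pos'])
p,d,m,f=cam('top'); P=cloud(d,m,f)
R=lambda x,y,a,b,z0,z1:(abs(P[...,0]-x)<a)&(abs(P[...,1]-y)<b)&(P[...,2]>z0)&(P[...,2]<z1)
for b in blobs(R(.615,.031,.12,.05,.04,.07),30): print('cad pot',b.sum(),rect(P[b]),np.median(P[b],0).round(4),P[b][:,2].std().round(4),np.median(p[b],0))
k=R(.615,.031,.12,.06,.013,.028)
if k.sum(): print('caddy',k.sum(),rect(P[k]))
for b in blobs(R(.568,.252,.1,.06,.1,.125),40): print('tray pot',b.sum(),rect(P[b]),np.median(P[b],0).round(4))
E
python3 pots.py
```

```text
[0.56732298 0.18890817 0.17157498]
cad pot 155 (array([549.5,  25.9]), array([37.5, 37.3]), -1.5) [0.5482 0.0271 0.055 ] 0.0031 [171. 182. 194.]
caddy 327 (array([615.4,  30.6]), array([191. ,  70.4]), 3.6)
```

Request:
drive_tool --pt "0 63 0 -3" --pt "0 63 0 -3" --pt "0 63 -20 -3" --pt "0 63 -40 -3" --pt "0 63 -40 -3" --pt "0 63 -40 -3"

```text
time_s: 21.55
ee_pos: [0.5658, 0.25, 0.1291]
tool_rot: [-0.002, 0.073, 0.997, -0.001]
contact_force: [-0.2, 0.3, -0.4]
width: 0.0855
grip_force: 0.0
```

Request:
drive_tool --pt "2 2 -10 0.8" --pt "2 2 -25 0.8" --pt "2 2 -46 0.8" --pt "2 2 -46 0.8" --pt "2 2 -46 0.8"

```text
time_s: 21.97
ee_pos: [0.5687, 0.252, 0.0842]
tool_rot: [-0.001, 0.066, 0.998, -0.0]
contact_force: [0.4, 0.3, 1.1]
width: 0.0852
grip_force: 0.0
```

Request:
drive_tool --pt "0 0 0 0" --pt "0 0 0 0" --pt "0 0 0 0" --pt "0 0 0 0" --pt "0 0 0 0" --pt "0 0 0 0" --claw 0 --squeeze 30

```text
time_s: 22.47
ee_pos: [0.5699, 0.2526, 0.0863]
tool_rot: [0.001, 0.066, 0.998, 0.0]
contact_force: [-0.4, -0.7, 5.5]
width: 0.0393
grip_force: 30.4
```

Request:
drive_tool --pt "0 0 25 0" --pt "0 0 60 0" --pt "0 0 85 0" --pt "5 -40 90 2" --pt "20 -120 90 6" --pt "20 -120 90 6" --pt "46 -200 90 11" --pt "46 -200 90 11"

```text
time_s: 23.13
ee_pos: [0.6144, 0.0515, 0.1744]
tool_rot: [-0.0, -0.031, 1.0, 0.0]
contact_force: [1.5, -0.0, -0.8]
width: 0.0389
grip_force: 30.6
```

Request:
drive_tool --pt "0 -20 0 0" --pt "0 -20 0 0" --pt "0 -20 0 0" --pt "0 -20 -40 0" --pt "0 -20 -80 0" --pt "0 -20 -110 0" --pt "0 -20 -110 0" --pt "0 -20 -110 0"

```text
time_s: 23.8
ee_pos: [0.6126, 0.0346, 0.0625]
tool_rot: [-0.003, -0.031, 1.0, 0.0]
contact_force: [-0.0, -0.2, 0.2]
width: 0.0393
grip_force: 30.5
```

Request:
drive_tool --pt "1.5 -3.5 0 0" --pt "1.5 -3.5 -10 0" --pt "1.5 -3.5 -20 0" --pt "1.5 -3.5 -28 0" --pt "1.5 -3.5 -33 0" --pt "1.5 -3.5 -35 0" --pt "1.5 -3.5 -35 0"

```text
time_s: 24.38
ee_pos: [0.6158, 0.0296, 0.029]
tool_rot: [-0.001, -0.03, 1.0, 0.0]
contact_force: [-0.6, -0.2, -1.3]
width: 0.0394
grip_force: 30.6
```

Request:
drive_tool --pt "0 0 -1.5 0" --pt "0 0 -2.5 0" --pt "0 0 -2.5 0"

```text
time_s: 24.63
ee_pos: [0.6168, 0.0295, 0.0283]
tool_rot: [0.0, -0.03, 1.0, -0.0]
contact_force: [-2.4, 0.2, 4.9]
width: 0.0392
grip_force: 30.8
```

Request:
drive_tool --pt "0 0 0 0" --pt "0 0 0 0" --pt "0 0 0 0" --pt "0 0 0 0" --pt "0 0 0 0" --claw 75

```text
time_s: 25.05
ee_pos: [0.6162, 0.0296, 0.0271]
tool_rot: [-0.0, -0.03, 1.0, 0.0]
contact_force: [0.3, -0.6, -0.2]
width: 0.0641
grip_force: 0.0
```

Request:
drive_tool --pt "0 0 30 0" --pt "0 0 60 0" --pt "0 0 100 0" --pt "0 0 140 0" --pt "0 40 145 -3" --pt "0 80 145 -6" --pt "0 120 145 -9" --pt "0 160 145 -11.5" --claw 100

```text
time_s: 25.72
ee_pos: [0.6163, 0.1911, 0.1729]
tool_rot: [0.001, 0.072, 0.997, 0.0]
contact_force: [0.7, -0.3, -0.5]
width: 0.0855
grip_force: 0.0
```

Request:
drive_tool --pt "-2 56 0 0" --pt "-2 56 0 0" --pt "-2 56 -20 0" --pt "-2 56 -40 0" --pt "-2 56 -40 0" --pt "-2 56 -40 0"

```text
time_s: 26.22
ee_pos: [0.6131, 0.245, 0.1304]
tool_rot: [-0.002, 0.071, 0.998, -0.001]
contact_force: [-0.2, -0.8, -0.5]
width: 0.0853
grip_force: 0.0
```

```bash
python3 pots.py
```

```text
[0.61310743 0.24497123 0.13044832]
cad pot 153 (array([615.3,  29.8]), array([37.5, 37.2]), -4.6) [0.614  0.0289 0.0548] 0.0036 [ 63. 159.  81.]
cad pot 154 (array([549.4,  26.1]), array([37.3, 37.2]), 89.8) [0.5483 0.0273 0.055 ] 0.0032 [175. 187. 198.]
caddy 334 (array([615.4,  30.9]), array([191. ,  70.1]), 3.6)
```

Now the orange pot, at about (613.6, 247).

Request:
drive_tool --pt "0.5 1.5 -10 0.6" --pt "0.5 1.5 -25 0.6" --pt "0.5 1.5 -47 0.6" --pt "0.5 1.5 -47 0.6" --pt "0.5 1.5 -47 0.6"

```text
time_s: 26.68
ee_pos: [0.6133, 0.2465, 0.083]
tool_rot: [-0.002, 0.065, 0.998, -0.001]
contact_force: [0.6, -0.1, 0.0]
width: 0.0854
grip_force: 0.0
```

Request:
drive_tool --pt "0 0 0 0" --pt "0 0 0 0" --pt "0 0 0 0" --pt "0 0 0 0" --pt "0 0 0 0" --pt "0 0 0 0" --claw 0 --squeeze 30

```text
time_s: 27.18
ee_pos: [0.6157, 0.2474, 0.0868]
tool_rot: [0.001, 0.065, 0.998, 0.0]
contact_force: [0.2, 0.5, 3.7]
width: 0.0385
grip_force: 30.5
```

Request:
drive_tool --pt "0 0 25 0" --pt "0 0 60 0" --pt "0 0 85 0" --pt "5 -40 90 2" --pt "20 -120 90 6" --pt "20 -120 90 6" --pt "63 -195 90 11" --pt "63 -195 90 11"

```text
time_s: 27.85
ee_pos: [0.6759, 0.0532, 0.1749]
tool_rot: [-0.0, -0.032, 0.999, 0.0]
contact_force: [1.1, 0.1, -0.7]
width: 0.0392
grip_force: 30.6
```

Request:
drive_tool --pt "2 -16 0 0" --pt "2 -16 0 0" --pt "2 -16 0 0" --pt "2 -16 -40 0" --pt "2 -16 -80 0" --pt "2 -16 -110 0" --pt "2 -16 -110 0" --pt "2 -16 -110 0"

```text
time_s: 28.52
ee_pos: [0.6758, 0.0406, 0.0628]
tool_rot: [-0.003, -0.032, 0.999, 0.0]
contact_force: [0.2, 0.2, 0.6]
width: 0.0392
grip_force: 30.5
```

Request:
drive_tool --pt "2.5 -5 0 0" --pt "2.5 -5 -10 0" --pt "2.5 -5 -20 0" --pt "2.5 -5 -28 0" --pt "2.5 -5 -33 0" --pt "2.5 -5 -36 0" --pt "2.5 -5 -37 0" --pt "2.5 -5 -37 0"

```text
time_s: 29.18
ee_pos: [0.6807, 0.0338, 0.0288]
tool_rot: [-0.0, -0.031, 1.0, 0.0]
contact_force: [-0.8, 0.6, 2.2]
width: 0.0391
grip_force: 30.8
```

Request:
drive_tool --pt "0 0 0 0" --pt "0 0 0 0" --pt "0 0 0 0" --pt "0 0 0 0" --pt "0 0 0 0" --claw 75

```text
time_s: 29.6
ee_pos: [0.6806, 0.0338, 0.0281]
tool_rot: [-0.0, -0.031, 1.0, 0.0]
contact_force: [0.7, -0.1, -0.7]
width: 0.0641
grip_force: 0.0
```

Request:
drive_tool --pt "0 0 30 0" --pt "0 0 60 0" --pt "0 0 100 0" --pt "0 0 140 0" --pt "-20 40 145 -3" --pt "-40 80 145 -6" --pt "-60 120 145 -9" --pt "-90 150 145 -11" --claw 100

```text
time_s: 30.27
ee_pos: [0.5972, 0.1783, 0.174]
tool_rot: [0.001, 0.067, 0.998, 0.001]
contact_force: [-0.4, 0.5, 0.6]
width: 0.0854
grip_force: 0.0
```

```bash
cat >> pots.py <<'E'
k=R(.568,.252,.1,.06,.066,.09)&mask(p,'yellow'); print('tray',k.sum(),rect(P[k]), 'rim',recttop(max(blobs(mask(p,'yellow')&R(.568,.252,.1,.06,.03,.09),100),key=np.sum),.08,m,f))
E
python3 pots.py; python3 cr.py
```

```text
[0.59724142 0.1782524  0.17399044]
cad pot 154 (array([678.8,  33.4]), array([37.6, 37.6]), -74.4) [0.6777 0.0333 0.0549] 0.0034 [174. 117.  47.]
cad pot 153 (array([615.4,  30. ]), array([37.6, 37. ]), 0.1) [0.6143 0.0291 0.0552] 0.0036 [ 60. 155.  76.]
cad pot 154 (array([549.2,  26. ]), array([37.2, 37.2]), 89.9) [0.5482 0.0273 0.0548] 0.003 [173. 184. 195.]
caddy 355 (array([615.2,  30.7]), array([190.2,  70.3]), 3.6)
tray 59 (array([544.3, 255.2]), array([98.8, 61.6]), -7.5) rim (array([554.6, 229.6]), array([75. , 30.5]), 6.6)
top yellow 1405 cloud (array([544.9, -22.5]), array([243.3, 163.8]), -83.5) z [0.0008 0.005  0.0101] p06 (array([555.2, -99. ]), array([160.1,  76.6]), -0.1) p18 (array([554.3, -97.5]), array([158.7,  76. ]), -0.1)
top blue 1431 cloud (array([523.6, -92. ]), array([360. , 160.6]), 89.2) z [0.0009 0.0052 0.0098] p06 (array([ 522.1, -233.4]), array([161.8,  78.6]), 0.0) p18 (array([ 521.5, -230.8]), array([160.5,  78. ]), 0.0)
scene yellow 781 cloud (array([ 949.9, -407.3]), array([1174.3,  154.1]), -37.9) z [0.0059 0.0087 0.0157] p06 (array([547.7, -94.5]), array([173. ,  85.8]), -0.4) p18 (array([ 558.3, -104. ]), array([170.8,  84.7]), -0.4)
scene blue 876 cloud (array([ 925.2, -477.8]), array([1117.4,  143.3]), -31.2) z [0.0058 0.0087 0.0157] p06 (array([ 515. , -229.3]), array([172.5,  83.2]), 0.2) p18 (array([ 526.1, -237.1]), array([170.3,  82.1]), 0.2)
```

Request:
drive_tool --pt "-29 74 0 0.2" --pt "-29 74 0 0.2" --pt "-29 74 0 0.2" --pt "-29 74 -40 0.2" --pt "-29 74 -65 0.2" --pt "-29 74 -65 0.2" --pt "-29 74 -65 0.2"

```text
time_s: 31.0
ee_pos: [0.5676, 0.2491, 0.1064]
tool_rot: [-0.002, 0.064, 0.998, -0.001]
contact_force: [0.6, 0.1, -0.3]
width: 0.0851
grip_force: 0.0
```

Request:
drive_tool --pt "0 3 0 0" --pt "0 3 -15 0" --pt "0 3 -35 0" --pt "0 3 -52 0" --pt "0 3 -52 0" --pt "0 3 -52 0"

```text
time_s: 31.5
ee_pos: [0.5691, 0.2535, 0.0576]
tool_rot: [0.001, 0.064, 0.998, 0.0]
contact_force: [0.2, -0.7, -0.2]
width: 0.0856
grip_force: 0.0
```

Request:
drive_tool --pt "0 0 0 0" --pt "0 0 0 0" --pt "0 0 0 0" --pt "0 0 0 0" --pt "0 0 0 0" --claw 0 --squeeze 50

```text
time_s: 31.92
ee_pos: [0.5702, 0.2541, 0.0592]
tool_rot: [0.002, 0.064, 0.998, 0.001]
contact_force: [0.2, 0.8, 6.5]
width: 0.0625
grip_force: 57.2
```

Request:
drive_tool --pt "0 0 5 0" --pt "0 0 10 0" --pt "0 0 20 0" --pt "0 0 35 0" --pt "0 0 60 0" --pt "0 0 90 0" --pt "0 0 90 0"

```text
time_s: 32.5
ee_pos: [0.5719, 0.2547, 0.1542]
tool_rot: [0.005, 0.063, 0.998, 0.002]
contact_force: [1.7, 0.7, -0.0]
width: 0.0629
grip_force: 56.4
```

```bash
python3 - <<'E'
from h import *
t=ctrl.read_state()['ee_pos'];print(t)
ps,ds,ms,fs=cam('scene')
save('tr.png',cv2.resize(ps[100:240,290:430],(560,560),interpolation=2))
E
```

```text
[0.57186348 0.25470601 0.15416621]
```

View pics/tr.png

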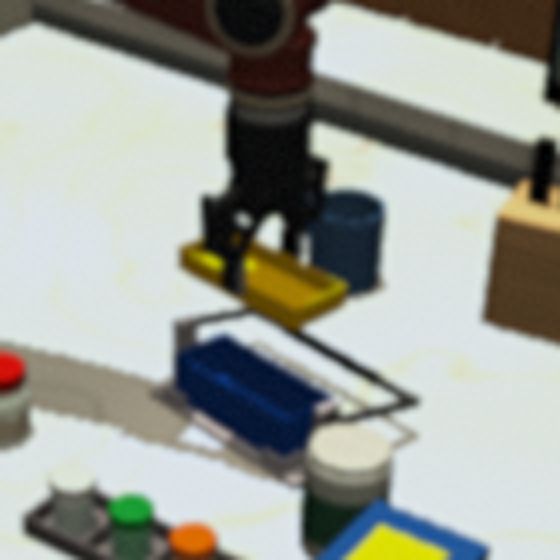

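The tray hangs level in the gripper at (265,275) and the tin is still in the frame. I'll carry the tray to the yellow cradle.

Request:
drive_tool --pt "-8 -150 10 3.5" --pt "-8 -150 10 3.5" --pt "-8 -150 10 3.5" --pt "-8 -150 10 3.5" --pt "-8 -150 10 3.5" --pt "-15 -260 10 7" --pt "-15 -260 10 7" --pt "-15 -260 10 7"

```text
time_s: 33.22
ee_pos: [0.5521, -0.0084, 0.155]
tool_rot: [-0.001, 0.002, 1.0, -0.0]
contact_force: [-0.5, 0.1, -1.8]
width: 0.0629
grip_force: 56.4
```

Request:
drive_tool --pt "0 -93 0 0" --pt "0 -93 0 0" --pt "0 -93 0 0" --pt "0 -93 -20 0" --pt "0 -93 -60 0" --pt "0 -93 -100 0" --pt "0 -93 -100 0" --pt "0 -93 -100 0"

```text
time_s: 33.88
ee_pos: [0.5503, -0.0979, 0.0527]
tool_rot: [-0.004, 0.002, 1.0, 0.001]
contact_force: [0.3, 0.1, -0.8]
width: 0.0628
grip_force: 56.3
```

Request:
drive_tool --pt "3.5 -0.5 -10 0" --pt "3.5 -0.5 -15 0" --pt "3.5 -0.5 -15 0" --pt "3.5 -0.5 -15 0"

```text
time_s: 34.22
ee_pos: [0.5577, -0.1001, 0.0426]
tool_rot: [0.001, 0.002, 1.0, -0.0]
contact_force: [-0.9, 0.3, -0.1]
width: 0.0628
grip_force: 56.4
```

```bash
python3 - <<'E'
from h import *
t=ctrl.read_state()['ee_pos'];print(t)
for n in('top','scene'):
    p,d,m,f=cam(n); P=cloud(d,m,f)
    k=(abs(P[...,0]-t[0])<.11)&(abs(P[...,1]-t[1])<.06)&(hsv(p)[...,1]>120)
    hi=k&(P[...,2]>.040)&(P[...,2]<.075); print(n,hi.sum(),rect(P[hi]),np.percentile(P[hi][:,2],[50,90]))
    if n=='scene': save('pt.png',cv2.resize(p[210:280,240:330],(720,560),interpolation=2))
E
```

```text
[ 0.55770003 -0.10010985  0.04256579]
top 204 (array([ 559.2, -100.6]), array([146.7,  51.4]), 5.6) [0.04478034 0.04987393]
scene 568 (array([ 555.7, -106.4]), array([154.9,  78. ]), -1.4) [0.0502678  0.06413758]
```

View pics/pt.png

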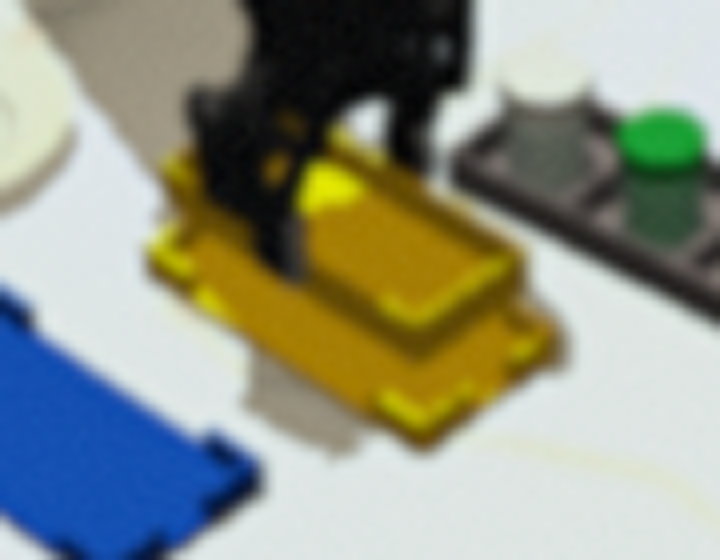

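The picture shows the tray level just above the yellow cradle, centred between guards at (165,260), (420,420) and (540,345).

Request:
drive_tool --pt "-1 1.5 0 0" --pt "-1 1.5 -6 0" --pt "-1 1.5 -14 0" --pt "-1 1.5 -18 0" --pt "-1 1.5 -18 0"

```text
time_s: 34.73
ee_pos: [0.5542, -0.0981, 0.0212]
tool_rot: [-0.002, 0.002, 1.0, 0.001]
contact_force: [-0.7, 0.6, -0.8]
width: 0.0628
grip_force: 56.4
```

Request:
drive_tool --pt "0 0 -3 0" --pt "0 0 -6 0" --pt "0 0 -9 0" --pt "0 0 -9 0"

```text
time_s: 35.07
ee_pos: [0.5555, -0.0984, 0.0136]
tool_rot: [-0.0, 0.003, 1.0, 0.0]
contact_force: [-0.4, 0.1, -0.2]
width: 0.0626
grip_force: 56.5
```

Request:
drive_tool --pt "0 0 -1.5 0" --pt "0 0 -2.5 0" --pt "0 0 -2.5 0"

```text
time_s: 35.32
ee_pos: [0.5561, -0.0986, 0.0133]
tool_rot: [-0.0, 0.002, 1.0, 0.0]
contact_force: [-4.3, 1.3, 6.5]
width: 0.0626
grip_force: 57.3
```

Request:
drive_tool --pt "0 0 0 0" --pt "0 0 0 0" --pt "0 0 0 0" --pt "0 0 0 0" --pt "0 0 0 0" --claw 100

```text
time_s: 35.73
ee_pos: [0.5556, -0.0985, 0.0116]
tool_rot: [-0.0, 0.002, 1.0, 0.0]
contact_force: [-0.9, -0.4, -0.1]
width: 0.0855
grip_force: 0.0
```

Request:
drive_tool --pt "0 0 30 0" --pt "0 0 70 0" --pt "0 0 110 0" --pt "0 0 150 0" --pt "2 40 160 -1" --pt "4 80 160 -3" --pt "6 120 160 -5" --pt "10 160 160 -6.8"

```text
time_s: 36.4
ee_pos: [0.5657, 0.0629, 0.1725]
tool_rot: [0.001, 0.063, 0.998, 0.0]
contact_force: [0.6, 0.5, -0.5]
width: 0.0853
grip_force: 0.0
```

```bash
cat > chk.py <<'E'
from h import *
print(ctrl.read_state()['ee_pos'])
for n in('top','scene'):
    p,d,m,f=cam(n); P=cloud(d,m,f); S=hsv(p)[...,1]>100
    R=lambda x,y,a,b,z0,z1:S&(abs(P[...,0]-x)<a)&(abs(P[...,1]-y)<b)&(P[...,2]>z0)&(P[...,2]<z1)
    for nm,k in dict(tray=R(.555,-.0985,.11,.055,.027,.05),tin_car=R(.568,.252,.1,.06,.05,.075),tin_cradle=R(.522,-.2325,.1,.055,.045,.075)).items():
        if k.sum()>20: print(n,nm,k.sum(),rect(P[k]),np.percentile(P[k][:,2],[10,50,90]).round(4))
E
python3 chk.py
```

```text
[0.56565535 0.06290232 0.17247753]
top tray 192 (array([555. , -98.9]), array([148.7,  64.6]), -0.4) [0.0285 0.0319 0.0361]
top tin_car 167 (array([568.3, 254.1]), array([148.1,  64.5]), -8.2) [0.0516 0.0565 0.0613]
scene tray 198 (array([ 553.3, -100.2]), array([153.4,  68.4]), -0.7) [0.0279 0.0323 0.0367]
scene tin_car 156 (array([568.4, 253.7]), array([155.7,  67.7]), -7.7) [0.0512 0.055  0.0607]
```

Request:
drive_tool --pt "2 190 0 -0.5" --pt "2 190 0 -0.5" --pt "2 190 0 -0.5" --pt "2 190 0 -0.5" --pt "2 190 0 -0.5" --pt "2 190 -40 -0.5" --pt "2 190 -80 -0.5" --pt "2 190 -80 -0.5"

```text
time_s: 37.17
ee_pos: [0.5618, 0.2496, 0.0824]
tool_rot: [-0.007, 0.066, 0.998, -0.003]
contact_force: [-2.2, -1.2, -2.9]
width: 0.085
grip_force: 0.0
```

Request:
drive_tool --pt "0 0 0 0" --pt "0 0 0 0"

```text
time_s: 37.33
ee_pos: [0.5687, 0.2511, 0.0932]
tool_rot: [0.001, 0.066, 0.998, 0.0]
contact_force: [0.6, -0.3, 0.6]
width: 0.0852
grip_force: 0.0
```

Request:
drive_tool --pt "0 2.5 0 0" --pt "0 2.5 -20 0" --pt "0 2.5 -45 0" --pt "0 2.5 -70 0" --pt "0 2.5 -70 0" --pt "0 2.5 -70 0" --pt "0 2.5 -70 0"

```text
time_s: 37.92
ee_pos: [0.5697, 0.2545, 0.0247]
tool_rot: [0.002, 0.066, 0.998, 0.001]
contact_force: [-0.0, -0.0, 0.6]
width: 0.0851
grip_force: 0.0
```

Request:
drive_tool --pt "0 0 0 0" --pt "0 0 0 0" --pt "0 0 0 0" --pt "0 0 0 0" --pt "0 0 0 0" --claw 0 --squeeze 60

```text
time_s: 38.33
ee_pos: [0.5697, 0.2547, 0.0247]
tool_rot: [0.002, 0.066, 0.998, 0.001]
contact_force: [-0.3, -0.7, 6.6]
width: 0.0633
grip_force: 67.8
```

Request:
drive_tool --pt "0 0 5 0" --pt "0 0 10 0" --pt "0 0 20 0" --pt "0 0 40 0" --pt "0 0 70 0" --pt "0 0 110 0" --pt "0 0 130 0" --pt "0 0 130 0"

```text
time_s: 39.0
ee_pos: [0.5714, 0.2552, 0.16]
tool_rot: [0.006, 0.066, 0.998, 0.002]
contact_force: [0.3, 0.6, -0.4]
width: 0.0632
grip_force: 66.8
```

Request:
drive_tool --pt "-24 -150 10 4" --pt "-24 -150 10 4" --pt "-24 -150 10 4" --pt "-24 -150 10 4" --pt "-24 -150 10 4" --pt "-30 -270 10 7.6" --pt "-30 -270 10 7.6" --pt "-30 -270 10 7.6"

```text
time_s: 39.67
ee_pos: [0.5368, -0.0171, 0.161]
tool_rot: [-0.001, -0.001, 1.0, 0.0]
contact_force: [0.6, -0.4, -1.4]
width: 0.0625
grip_force: 67.1
```

Request:
drive_tool --pt "-18 -218 0 0" --pt "-18 -218 0 0" --pt "-18 -218 0 0" --pt "-18 -218 0 0" --pt "-18 -218 0 0" --pt "-18 -218 0 0" --pt "-18 -218 -40 0" --pt "-18 -218 -80 0"

```text
time_s: 40.33
ee_pos: [0.5219, -0.2362, 0.0839]
tool_rot: [0.003, 0.001, 1.0, -0.002]
contact_force: [-0.3, -0.3, -2.1]
width: 0.0628
grip_force: 67.2
```

Request:
drive_tool --pt "0 0 -15 0" --pt "0 0 -15 0" --pt "0 0 -15 0" --pt "0 0 -15 0"

```text
time_s: 40.67
ee_pos: [0.5209, -0.2342, 0.0683]
tool_rot: [0.001, -0.0, 1.0, -0.001]
contact_force: [1.0, -0.5, -0.0]
width: 0.0631
grip_force: 67.1
```

```bash
python3 - <<'E'
from h import *
print(ctrl.read_state()['ee_pos'])
p,d,m,f=cam('scene')
save('pb.png',cv2.resize(p[220:310,200:300],(622,560),interpolation=2))
E
```

```text
[ 0.52086831 -0.23416154  0.06832829]
```

View pics/pb.png

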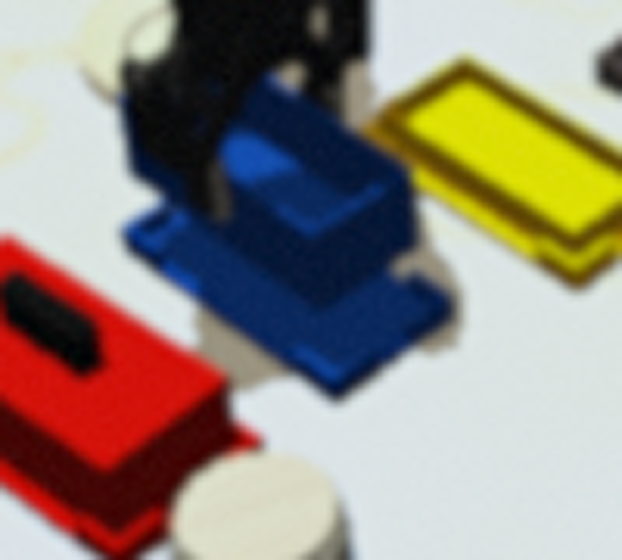

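The tin is level above the blue cradle, whose guards show at (150,230), (335,375) and (430,300). I'll lower it.

Request:
drive_tool --pt "1.5 1.5 -10 0" --pt "1.5 1.5 -20 0" --pt "1.5 1.5 -29 0" --pt "1.5 1.5 -29 0" --pt "1.5 1.5 -29 0"

```text
time_s: 41.13
ee_pos: [0.5203, -0.2319, 0.0364]
tool_rot: [-0.001, -0.0, 1.0, 0.001]
contact_force: [1.1, 0.1, -1.4]
width: 0.0631
grip_force: 67.1
```

Request:
drive_tool --pt "0 0 -3 0" --pt "0 0 -6 0" --pt "0 0 -9 0" --pt "0 0 -12 0" --pt "0 0 -14 0" --pt "0 0 -14 0"

```text
time_s: 41.63
ee_pos: [0.5209, -0.2324, 0.0232]
tool_rot: [-0.0, -0.0, 1.0, 0.0]
contact_force: [-0.0, 0.6, -1.1]
width: 0.0632
grip_force: 67.1
```

Request:
drive_tool --pt "0 0 -1.5 0" --pt "0 0 -2.5 0" --pt "0 0 -2.5 0"

```text
time_s: 41.88
ee_pos: [0.5217, -0.2328, 0.0227]
tool_rot: [0.0, -0.0, 1.0, -0.0]
contact_force: [-3.3, 1.0, 6.1]
width: 0.0631
grip_force: 67.8
```

Request:
drive_tool --pt "0 0 0 0" --pt "0 0 0 0" --pt "0 0 0 0" --pt "0 0 0 0" --pt "0 0 0 0" --claw 100

```text
time_s: 42.3
ee_pos: [0.5212, -0.2325, 0.0211]
tool_rot: [-0.0, -0.0, 1.0, 0.0]
contact_force: [0.4, -0.5, -0.2]
width: 0.0856
grip_force: 0.0
```

Request:
drive_tool --pt "0 0 30 0" --pt "0 0 70 0" --pt "0 0 110 0" --pt "0 0 150 0" --pt "-20 40 170 0" --pt "-40 80 170 0" --pt "-60 120 170 0" --pt "-80 160 170 0"

```text
time_s: 42.97
ee_pos: [0.4477, -0.0857, 0.1919]
tool_rot: [0.001, 0.0, 1.0, -0.0]
contact_force: [0.2, 0.4, 0.6]
width: 0.0856
grip_force: 0.0
```

Request:
drive_tool --pt "-40 120 0 0" --pt "-40 120 0 0" --pt "-40 120 0 0" --pt "-40 120 0 0" --pt "-40 120 0 0"

```text
time_s: 43.38
ee_pos: [0.4077, 0.0351, 0.1912]
tool_rot: [0.0, -0.002, 1.0, -0.0]
contact_force: [-0.6, -0.7, -0.4]
width: 0.0855
grip_force: 0.0
```

```bash
python3 chk.py; python3 pots.py; python3 - <<'E'
from h import *
p,d,m,f=cam('scene'); P=cloud(d,m,f)
pt,dt,mt,ft=cam('top'); Pt=cloud(dt,mt,ft)
for n,p_,P_ in(('s',p,P),('t',pt,Pt)):
    k=(P_[...,2]>.015)&(P_[...,2]<.09)&(abs(P_[...,0]-.58)<.13)&(abs(P_[...,1]-.36)<.022)&(p_.max(2)<90); print('bar',n,k.sum(),rect(P_[k]) if k.sum()>5 else '',np.percentile(P_[k][:,2],[25,50,75]) if k.sum() else '')
save('fin.png',cv2.resize(p[120:330,150:430],(800,600),interpolation=2))
E
```

```text
[0.40770963 0.03506026 0.19121668]
top tray 185 (array([555. , -99.2]), array([148.9,  64.8]), -0.4) [0.0288 0.0325 0.0361]
top tin_cradle 237 (array([ 521.1, -233. ]), array([148.9,  65.3]), -0.6) [0.0471 0.0529 0.0577]
scene tray 215 (array([ 555.1, -100.3]), array([155.2,  66.6]), -0.7) [0.0282 0.0318 0.0369]
scene tin_cradle 300 (array([ 521.4, -233.5]), array([156. ,  66.7]), -0.7) [0.0467 0.0526 0.0582]
[0.40847619 0.03302107 0.19128269]
cad pot 154 (array([678.7,  34.4]), array([38. , 37.2]), -0.2) [0.678  0.0333 0.0549] 0.0032 [167. 112.  49.]
cad pot 153 (array([615.2,  29.9]), array([37.5, 37.3]), -3.5) [0.6142 0.029  0.0547] 0.0035 [ 59. 150.  76.]
cad pot 153 (array([549.4,  26.1]), array([37.1, 37. ]), -0.7) [0.5485 0.0271 0.0547] 0.003 [165. 176. 187.]
caddy 344 (array([615.6,  30.8]), array([190.9,  70.4]), 3.6)
bar s 51 (array([583.8, 357.3]), array([194.6,  11.1]), -7.5) [0.03950521 0.04093882 0.0429719 ]
bar t 266 (array([581.3, 356.6]), array([219.1,  36.8]), 0.0) [0.03840912 0.04114331 0.04344261]Traceback (most recent call last):
  File "pots.py", line 9, in <module>
    k=R(.568,.252,.1,.06,.066,.09)&mask(p,'yellow'); print('tray',k.sum(),rect(P[k]), 'rim',recttop(max(blobs(mask(p,'yellow')&R(.568,.252,.1,.06,.03,.09),100),key=np.sum),.08,m,f))
                                                                                                    ~~~^^^^^^^^^^^^^^^^^^^^^^^^^^^^^^^^^^^^^^^^^^^^^^^^^^^^^^^^^^^^^^^^^^^^
ValueError: max() iterable argument is empty
```

View pics/fin.png

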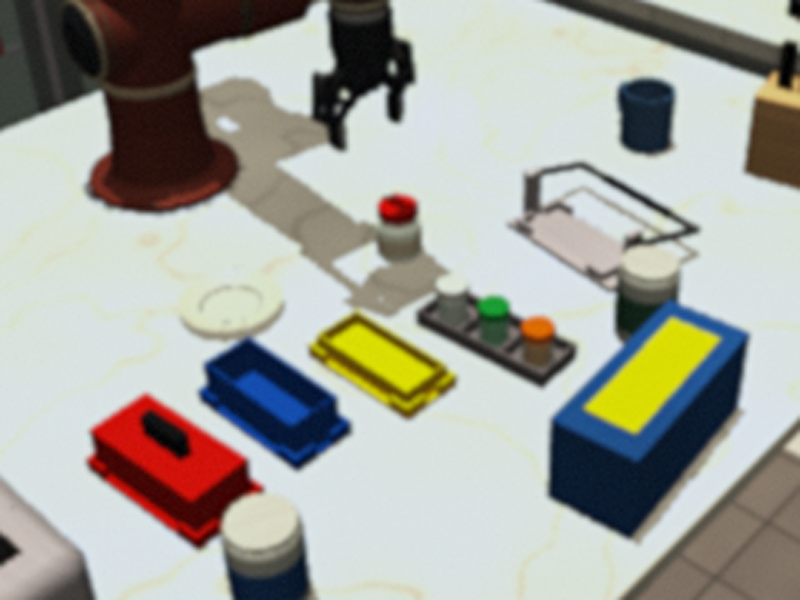

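The final view shows the cover, tin and tray seated in their own cradles, with the pots upright in the caddy at (452,298), (493,318) and (537,342). The handle is folded down.

```bash
python3 -c "
from workcell import ctrl
print(ctrl.sign_off())"
```

```text
the job is handed in; nothing more can be done
None
```

I took the carrier apart in the order asked and handed it in: handle folded down, cover, tray and tin each home in the cradle of its own colour, and all three pots upright in the caddy, which got knocked aside mid-run; while placing the white pot I briefly pressed its wall (about 32 N).

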